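# Load a sample block into an inclined locating dock

### The job

Load the aluminium sample block into the sloping dock: set it flat on the upper, empty part of the plate with its long side along the side fence's direction, and let go, so that it slides by itself down against the side fence and stops against the upper spring tooth (the gate). Then push it on down the slope along the fence, pressing on its upper end, past both spring teeth until the lower one (the catch) has sprung out behind it, and hold it pressed firmly against the end stop for a moment, with some 10 to 20 N and never more than 25 N, and leave the things around it standing where they are.

Things in the scene. Friction and masses are not known exactly. Their poses are not given: they have to be found in the camera images.
- block: Aluminium sample block, 50 (its x) x 36 (its y) x 28 (its z, height) mm, about 0.16 kg, three small dark round marks along its top. Origin: centre of its underside. It lies flat on the bench, left of the dock. Either end may go first.
- dock: The dock, a fixed jig: grey base 222x120x8 mm, four posts, a smooth sloping aluminium plate. Origin: centre of the base's underside. The plate's lowest corner is about 15 mm, its highest about 125 mm above the bench. Block on plate: friction 0.11 to 0.17, it slides by itself.
- dock_corner (a point): Locating corner. Frame tilted with the plate: x up the slope along the side fence (18 deg above level), y across the plate away from the fence (rotated 18 deg up about x), z the plate's normal. Plate surface z = 0, x -20 to 200, y -14 to 92 mm. Side fence: steel bar x -20 to 150, y -12 to 0, 12 mm high. Home, the block's centre is at x = s + 25, y = 18 (s: see stop_range).
- stop_range (a point): Point at x 10, y 18 mm in the dock_corner frame, same axes; fixed to the dock. End stop: steel bar across the low end, 12 mm high, its face looking up the slope. Stop and catch form one carriage, set by a screw and locked: the stop's face is at x = s, anywhere from 0 to 20 mm in the dock_corner frame (this point is the middle); s is not measured.
- catch_housing (a point): Point at x 66, y 56, z 14 mm in the dock_corner frame, same axes, fixed to the dock. Here about sits the dark catch housing on the carriage, the lower of two: x s+50 to s+63, y 44 to 66 mm (a brass knob to 74), 14 mm high. A low strip (4 mm) joins it to the stop at y 56 to 68.
- gate_housing (a point): Point at x 96, y 56, z 14 mm in the dock_corner frame, same axes: top of the dark housing of the spring gate, the upper of two, fixed to the dock: x 86 to 105, y 44 to 70 mm (knob to 76), 14 mm high.
- plate_top (a point): Middle of the plate's bare upper part: x 156, y 44, z 0 mm in the dock_corner frame, same axes. Above x = 150 mm the plate is bare. A block let go here slides down and across, and stops on the gate with its centre at about x = 121, y = 18.
- gate (a joint): Spring gate, the upper brass tooth, from the +y side, 3-11 mm above the plate; travel in m, 0 = out (tip at y 32 mm, 4 mm into the block's way), 0.004 as the block passes. Flat back at x 86.5, tip to 92, then a 45 deg ramp facing up the slope. Spring 3 N at 0, 5 N at 4 mm. Pushing the block past takes 5 to 12 N, then up to 3 N. It springs out again before the block is home.
- catch (a joint): Catch, the lower brass tooth, same shape, spring and travel sense as the gate (m, 0 = out), but on the carriage: flat back at x = s + 51.5, tip to s + 57 mm. The block must be pushed past its ramp too (5 to 12 N more), then slides along it with up to 3 N until it meets the stop; there the tooth springs out behind it, with 1.5 mm play.
- tape_roll: Roll of brown tape lying flat, 67 mm across, 19 high; bystander, origin at the centre of its underside.
- timer: White bench timer, 38x64x62 mm, standing; bystander, origin at the centre of its underside.
- vial: Small glass vial with a cap, 27 mm across, 60 high; bystander, origin at the centre of its underside.
- seal_tin: Flat round metal tin, 62 mm across, 22 high; bystander, origin at the centre of its underside.
- benzoic_bottle: White plastic bottle with a dark cap, 64 mm across, 130 high, right of the dock; bystander, origin at the centre of its underside.
Mind the look-alikes: they are no part of the job. What is shaped like the block but brown or green is not meant.

How it is judged:
By the outcome, as a careful person would: the job done as asked, in the order asked, and still so for the second after the job is handed in, with the robot touching nothing.
It also fails if it takes over 58 s, if anything falls off the work surface, if the arm or the gripper's body presses on something with over 40 N, if the wrist force passes 120 N, or if a joint passes its speed limit or range.

### The arm

A 7-joint arm with a two-finger parallel gripper is mounted at the origin on a cart in front of the work surface, level with it; the furniture and walls round the work are solid. World frame = base frame: x ahead of the robot, y to its left, z up, the work surface at z = 0. Lengths are in m, angles in rad, forces in N, time in s.
With the tool pointing down it reaches from about 0.4 to 0.875 m from the base axis. Payload 19.3 kg.
Tool frame: the origin (TCP) lies on the centre line of the jaws, within the pads' length; the fingertips stand 14 mm ahead of it and the grasp point (between the pads) lies 5 mm behind it (manip.tip_extent is the distance from the TCP to the fingertips, in m); z points along the fingers, y is the line along which they close (so a half turn about z gives the same grasp; the last joint's range is limited). The gripper opens to 85 mm and grips with 20 to 120 N. Pads are 22 mm wide; open, the fingers measure 114 mm over their backs; the gripper's body (76 mm by 85 mm) begins 54 mm behind the grasp point. The pads swing forward as they close: fully open they stand 13 mm farther back than shut.
Start: joints at [1.213, 0.521, -0.036, 1.599, 0.021, 1.021, -0.113], TCP at [0.177, -0.599, 0.245] pointing down, gripper open.
Joint ranges: [-2.91, 2.91], [-0.3, 2.13], [-1.5, 1.42], [0.17, 2.43], [-1.26, 4.41], [0.16, 1.93], [-2.52, 2.52]. Speed limits (rad/s): [1.89, 1.89, 2.39, 2.39, 3.01, 3.01, 3.01].

### API

Orientations are given as a rotation vector (axis times angle).
In Python, from plant import manip gives the robot as it stands.
- The arm moves only by the tool servo_tool, never from a script. Its argument "plan" is a list of rows, each an object with "delta_pos": the shift along the tool's x, y, z in mm, a list of three; "twist": the turn about the tool's z in rad. A call has 1 to 12 rows; each row is the pose to reach, as a shift and turn from the pose commanded when the call began, along the tool's axes at that moment; what a row does not reach only later rows make up. A row lasts 1/8 s, in which the tool goes at most 62.5 mm and 10.7 degrees, less where a joint would pass 70% of its speed; a pose out of reach is approached as far as the arm can. A call with a gripper value outside its range is refused whole. "jaw" is the closure, from -1 (fully open) to 1 (shut), set as the call begins (left out, the last holds). The fingers move at their own pace and stop on an object; "grip_force" is the grip in N (left out, the last holds). Time passes only in rows, so rows that repeat a pose let the fingers close. It gives the time, the measured TCP pose, the force, the opening and the grip force at its end, in the units of the state.
- manip.get_obs(): the state, without advancing time (a new reading comes with each control period).
- manip.grab_frame(name): name is "scene" or "top" or "wrist"; returns a dict with "frame" (400x640x3 uint8, red, green, blue), "fx", "fy", "cx", "cy" (pixels), "rvec" (rotation vector, rad) and "tvec" (3), from world to camera coordinates, as OpenCV has them. Camera axes: x right, y down, z forward; pixel columns grow to the right and rows downward; lengths in m; the calibration is good to about 2 mm. A picture is of the moment at which its call begins. There is no depth.
- manip.close_job(): hands the job in; it is judged then, once.
The state is a dict: "time_s": time; "joint_positions": joint angles; "joint_vel": joint speeds; "joint_torque": joint torques, N m; "tool_pos": TCP position; "tool_rot": TCP orientation; "wrist_force": force on the tool from outside, world axes, zero at the start; "wrist_torque": the same for the moment, N m; "width": finger opening in m; "grasp_force": force on a finger pad.
Only numpy, scipy, OpenCV 4.12 (cv2) and the standard library are available. Lean on these libraries where they do the work, as an engineer would, in place of code of your own. Each camera call takes 0.05 s, during which the arm holds its last target. There are 200 camera calls.

## Working session

There is one attempt and no reset: what is moved stays moved. The work goes in short steps, Python scripts to look and compute and a tool call to move; the robot and the scene stay as the last step left them, time stands still between calls to the robot, and variables do not carry over. Pictures are saved under pics/ and viewed, at most 10 in all, crops included, and the job is handed in when it is done.

Besides the shell and the picture viewer there is one more tool, called as a command line: name --argument value ..., lists and objects as JSON in quotes. servo_tool: Moves the arm, as the interface text tells. Its arguments: {"type":"object","properties":{"plan":{"type":"array","items":{"type":"object","properties":{"delta_pos":{"type":"array","items":{"type":"number"}},"twist":{"type":"number"}}}},"jaw":{"type":"number"},"grip_force":{"type":"number"}},"required":["plan"]}

```bash
mkdir -p pics; ls
python3 - <<'E'
from plant import manip
import cv2,numpy as np
o=manip.get_obs()
for k,v in o.items(): print(k,np.round(v,3))
for n in ("scene","top"):
    f=manip.grab_frame(n); cv2.imwrite(f"pics/{n}0.png",cv2.cvtColor(f["frame"],cv2.COLOR_RGB2BGR))
    print(n,f["fx"],f["cx"],f["cy"],f["rvec"],f["tvec"])
E
```

```text
pics
time_s 0.0
joint_positions [ 1.213  0.522 -0.036  1.6    0.021  1.021 -0.113]
joint_vel [ 0.001 -0.002  0.001  0.001  0.    -0.001 -0.   ]
joint_torque [-1.0000e-03 -9.2708e+01  1.9790e+00 -3.6992e+01  1.8000e-02  8.0000e-03
  0.0000e+00]
tool_pos [ 0.177 -0.599  0.245]
tool_rot [-3.108 -0.45   0.   ]
wrist_force [-0.844 -0.484  0.683]
wrist_torque [0.029 0.023 0.009]
grasp_force 0.0
width 0.085
scene 377.9078243587968 319.59004409224343 196.14311070987924 [ 0.75886011 -2.42271777  1.26624793] [0.39975136 0.24643081 0.79384235]
top 378.2018026705513 319.876229758403 198.78608667780438 [ 2.12107813 -2.18247169  0.15063063] [-0.0020152   0.52897004  1.28786374]
```

View pics/scene0.png

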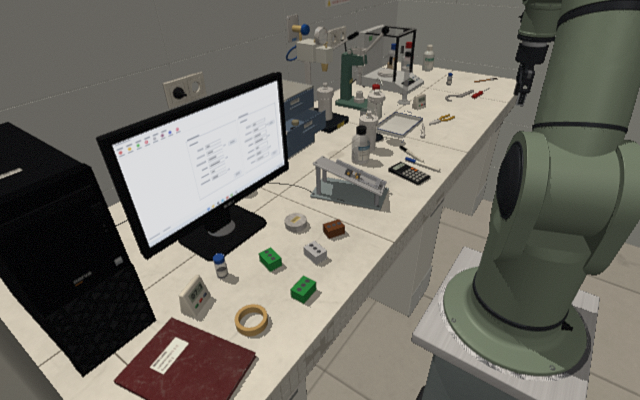

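View pics/top0.png

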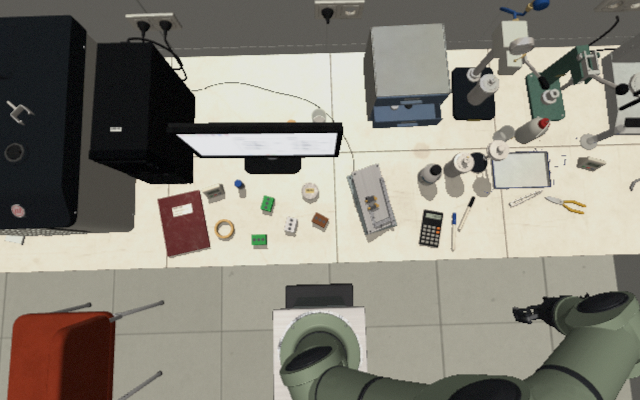

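The silver-grey candidate is at top (291,225) and scene (315,252). The green ones at top (268,205) and (259,240) and the brown one at (320,220) are look-alikes. I'll confirm this, and the dock, in an enlarged crop.

Run:
```python
import cv2,numpy as np
s=cv2.imread("pics/scene0.png");t=cv2.imread("pics/top0.png")
a=cv2.resize(t[155:245,245:405],(800,450)[:2],interpolation=cv2.INTER_CUBIC)
b=cv2.resize(s[145:215,300:400],(400,280),interpolation=cv2.INTER_CUBIC)
c=cv2.resize(s[215:275,270:370],(400,240),interpolation=cv2.INTER_CUBIC)
cv2.imwrite("pics/cropA.png",a)
d=cv2.resize(s[145:275,265:400],None,fx=4.6,fy=4.6,interpolation=cv2.INTER_CUBIC);cv2.imwrite("pics/cropB.png",d);print(d.shape)
```

```text
(598, 621, 3)
```

View pics/cropA.png

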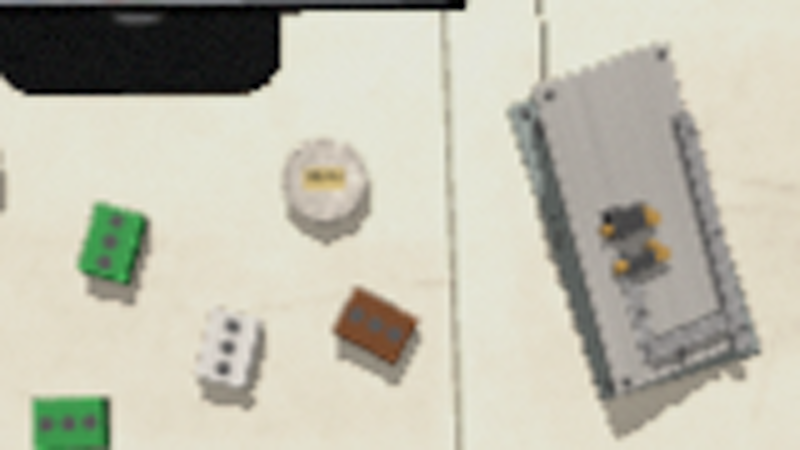

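View pics/cropB.png

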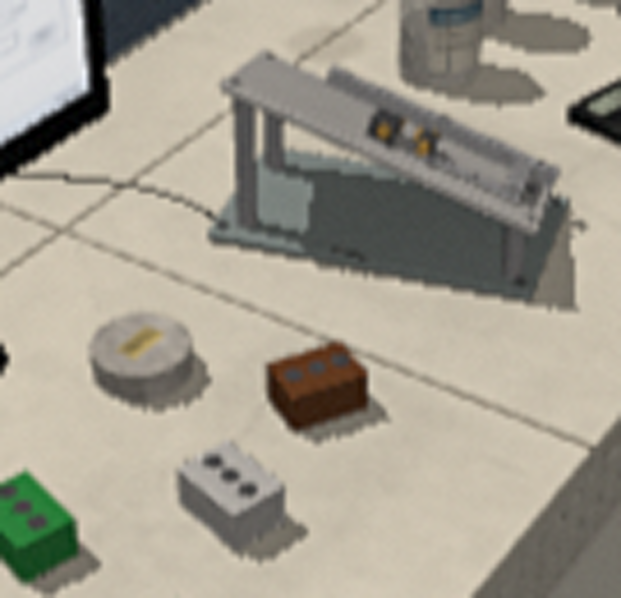

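The crop confirms it: a silver block with three dark marks at crop (230,345), which is top (291,224). The dock is high at the far end, with its fence on the right and its teeth at crop (630,220) and (640,258).

```bash
cat > h.py <<'E'
import cv2,numpy as np
from scipy.spatial.transform import Rotation as R
from scipy.optimize import least_squares
from plant import manip
def grab(n,path=None):
    f=manip.grab_frame(n)
    if path: cv2.imwrite(path,cv2.cvtColor(f["frame"],cv2.COLOR_RGB2BGR))
    return f
def cam(f): return np.array(f["rvec"],float).ravel(),np.array(f["tvec"],float).ravel(),np.array([[f["fx"],0,f["cx"]],[0,f["fy"],f["cy"]],[0,0,1.]])
def proj(f,P):
    r,t,K=cam(f); return cv2.projectPoints(np.array(P,float).reshape(-1,3),r,t,K,None)[0].reshape(-1,2)
def onz(f,uv,z):
    r,t,K=cam(f); M=cv2.Rodrigues(r)[0]; c=-M.T@t
    d=(M.T@np.linalg.inv(K)@np.c_[np.array(uv,float).reshape(-1,2),np.ones(np.size(uv)//2)].T).T
    return c+d*((z-c[2])/d[:,2])[:,None]
def dockR(yaw): return (R.from_euler('z',yaw)*R.from_euler('y',-np.radians(18))*R.from_euler('x',np.radians(18))).as_matrix()
def dockfit(obs,p0):
    # obs: list of (frame, Nx3 pts dock_corner m, Nx2 pixels)
    g=lambda p: np.concatenate([(proj(f,p[:3]+np.array(P)@dockR(p[3]).T)-uv).ravel() for f,P,uv in obs])
    s=least_squares(g,p0); return s.x,g(s.x)
E
python3 - <<'E'
from h import *
ft=grab("top");fs=grab("scene")
c=np.array([[.2,-.014,0],[.2,.092,0],[-.02,.092,0],[-.02,-.014,0]])
ut=np.array([[662,45],[540,92],[610,395],[758,352]])/5+[245,155]
us=np.array([[268,55],[225,88],[535,225],[560,170]])/4.6+[265,145]
p,e=dockfit([(ft,c,ut),(fs,c,us)],[.6,-.1,.03,0.3]);print(np.round(p,4),np.round(e,1))
print("plate_top",p[:3]+dockR(p[3])@[.156,.044,0])
for n,f,w in(("top",ft,(275,210,308,240)),("scene",fs,(300,238,330,268))):
    im=f["frame"][w[1]:w[3],w[0]:w[2]].astype(int); hsv=cv2.cvtColor(im.astype(np.uint8),cv2.COLOR_RGB2HSV)
    print(n,onz(f,[291,224] if n=="top" else [315,247],.028))
M=ft["frame"]; print(M[224,280:302].tolist())
print("others",onz(ft,[[268,204],[259,240],[310,191],[320,220]],.025))
E
```

```text
[ 0.447  -0.2588  0.0302  0.2691] [ 1.3  0.1 -0.8  0.1  2.2  1.  -2.2 -1.2 -1.  -1.2 -0.2 -1.6  1.6  0.4
 -0.9  2.8]
plate_top [ 0.57487328 -0.18010185  0.09131345]
top [[0.44389022 0.08615225 0.028     ]]
scene [[0.44225497 0.08689744 0.028     ]]
[[229, 224, 207], [227, 222, 205], [228, 224, 205], [228, 224, 206], [228, 223, 205], [222, 219, 207], [220, 215, 207], [215, 209, 202], [195, 191, 184], [135, 132, 128], [90, 88, 88], [118, 116, 114], [194, 190, 183], [219, 214, 207], [218, 212, 205], [174, 169, 163], [131, 125, 119], [139, 134, 122], [206, 198, 179], [228, 222, 203], [227, 221, 202], [227, 222, 201]]
others [[ 0.51690396  0.16609618  0.025     ]
 [ 0.39162314  0.19863299  0.025     ]
 [ 0.55905468  0.01700069  0.025     ]
 [ 0.45522696 -0.01544765  0.025     ]]
```

servo_tool --plan '[{"delta_pos":[318,-218,-55],"twist":0.25},{"delta_pos":[318,-218,-55],"twist":0.5},{"delta_pos":[318,-218,-55],"twist":0.5},{"delta_pos":[318,-218,-55],"twist":0.5},{"delta_pos":[318,-218,-55],"twist":0.5},{"delta_pos":[318,-218,-55],"twist":0.5},{"delta_pos":[450,-582,-5],"twist":0.5},{"delta_pos":[450,-582,-5],"twist":0.5},{"delta_pos":[450,-582,-5],"twist":0.5},{"delta_pos":[450,-582,-5],"twist":0.5},{"delta_pos":[450,-582,-5],"twist":0.5},{"delta_pos":[450,-582,-5],"twist":0.5}]' --jaw -1 --grip_force 20

```text
time_s: 1.7
tool_pos: [0.4412, 0.0599, 0.2537]
tool_rot: [-3.124, 0.333, -0.001]
wrist_force: [1.6, -0.7, 1.1]
width: 0.0856
grasp_force: 0.0
```

Run:
```python
from h import *
f=grab("wrist","pics/w1.png"); print(cam(f)); print(proj(f,[.443,.0865,.028]))
```

```text
(array([-1.84648645,  2.28708936,  0.33638358]), array([0.1520536 , 0.36016482, 0.50799785]), array([[278.51503316,   0.        , 323.38413245],
       [  0.        , 278.51503316, 201.67243618],
       [  0.        ,   0.        ,   1.        ]]))
[[303.45402079 179.32315487]]
```

View pics/w1.png

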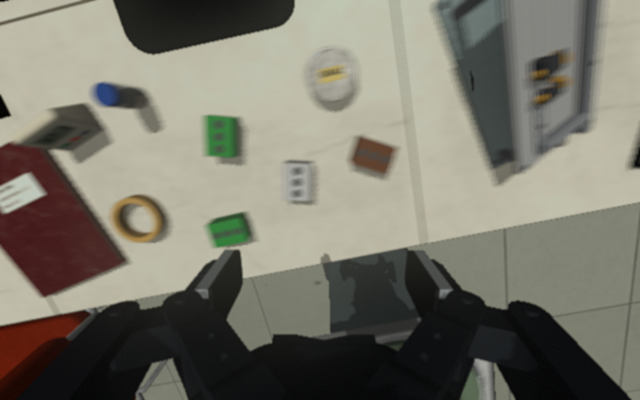

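The wrist view shows the silver block at (297,181) with its marks vertical, the brown block at (373,156), the tin at (331,78) and the dock at the upper right. Next I measure the marks and the top outline.

Run:
```python
from h import *
f=grab("wrist","pics/w2.png"); o=manip.get_obs(); print(o["tool_pos"],o["tool_rot"])
g=cv2.cvtColor(f["frame"],cv2.COLOR_RGB2GRAY); x0,y0=281,159
w=g[y0:204,x0:312]; m=(w<130).astype(np.uint8)
n,l,s,c=cv2.connectedComponentsWithStats(m)
pts=[c[i]+[x0,y0] for i in range(1,n) if 5<s[i][4]<60]
print(s.tolist()); P=onz(f,pts,.028); print(pts,P)
print(w[::2,::2])
```

```text
[0.44103017 0.06401268 0.2532633 ] [-3.12325420e+00  3.20573965e-01  7.78200887e-04]
[[0, 0, 31, 45, 1176], [15, 0, 16, 2, 31], [23, 6, 8, 8, 54], [23, 17, 8, 9, 52], [22, 29, 8, 8, 51], [19, 40, 12, 3, 31]]
[array([303.74193548, 159.48387097]), array([307.61111111, 168.61111111]), array([307.30769231, 180.13461538]), array([306.64705882, 191.33333333]), array([305.5483871 , 199.96774194])] [[0.46773471 0.08886207 0.028     ]
 [0.45532764 0.08661929 0.028     ]
 [0.44069101 0.09032123 0.028     ]
 [0.42621822 0.09447698 0.028     ]
 [0.41497866 0.09851515 0.028     ]]
[[180 182 184 185 185 185 183 150 102  98  98  98  98 104 106 107]
 [182 181 182 184 185 186 177 158 155 150 146 147 146 146 138 131]
 [184 183 182 184 183 185 176 166 172 170 167 169 172 168 165 168]
 [185 183 183 181 181 182 174 166 170 170 166 167 139 110 114 158]
 [186 183 182 182 181 180 172 166 171 171 167 152  88  75  77 114]
 [185 184 182 180 180 180 172 167 171 169 167 148  79  78  77  98]
 [185 183 182 180 180 181 173 167 170 169 167 161 105  77  81 128]
 [184 185 183 182 181 182 175 167 171 170 166 169 162 14
[... 316 characters left out ...]
 168 167 162 117  89 104 156]
 [184 183 182 182 181 182 168 171 170 168 166 171 169 157 160 173]
 [184 182 182 182 181 181 168 171 171 169 167 169 151 139 157 173]
 [184 185 184 182 182 182 164 171 171 169 167 141  86  78 101 160]
 [184 185 185 183 183 184 166 172 170 169 168 116  75  77  78 138]
 [184 185 185 184 184 185 165 172 171 169 167 132  79  75  87 152]
 [183 183 183 183 183 184 161 172 171 169 168 168 137 118 142 172]
 [183 183 182 183 183 183 171 173 170 162 162 166 163 160 164 172]
 [184 182 182 183 182 182 183 183 177 131 114 115 117 121 125 132]
 [184 183 181 181 181 181 181 181 182 150 127 134 122 116 120 128]
 [180 181 181 181 181 181 181 180 180 175 173 180 170 166 169 170]]
```

servo_tool --plan '[{"delta_pos":[-5,-21,60],"twist":0.045},{"delta_pos":[-5,-21,120],"twist":0.045},{"delta_pos":[-5,-21,133],"twist":0.045},{"delta_pos":[-5,-21,133],"twist":0.045},{"delta_pos":[-5,-21,133],"twist":0.045}]'

```text
time_s: 2.42
tool_pos: [0.442, 0.0795, 0.1225]
tool_rot: [-3.115, 0.404, -0.004]
wrist_force: [0.0, -0.1, 1.0]
width: 0.0855
grasp_force: 0.0
```

Run:
```python
from h import *
f=grab("wrist","pics/w3.png"); o=manip.get_obs(); print(o["tool_pos"],o["tool_rot"])
g=cv2.cvtColor(f["frame"],cv2.COLOR_RGB2GRAY)
q=proj(f,[.441,.089,.028])[0]; print(q); x0,y0=(q-[32,45]).astype(int)
w=g[y0:y0+90,x0:x0+64]; m=(w<120).astype(np.uint8)
n,l,s,c=cv2.connectedComponentsWithStats(m)
for i in range(1,n): print(s[i],c[i]+[x0,y0],onz(f,c[i]+[x0,y0],.028).round(4))
```

```text
[0.44193297 0.07956907 0.12250068] [-3.11466592  0.40379437 -0.00446842]
[313.46641317 211.61466573]
[ 11  11  47  64 507] [323.68441815 197.17357002] [[0.4511 0.0774 0.028 ]]
[ 24  23  13  13 132] [311.37121212 195.04545455] [[0.4555 0.0868 0.028 ]]
[ 25  40  12  13 123] [311.55284553 212.28455285] [[0.4408 0.0907 0.028 ]]
[ 25  57  12  12 118] [311.62711864 228.55932203] [[0.4265 0.0946 0.028 ]]
[29 73  6  2 10] [312.5 239.5] [[0.4164 0.0966 0.028 ]]
[39 73  4  2  7] [321.71428571 239.57142857] [[0.4143 0.0889 0.028 ]]
[21 86  7  4 24] [304.875 253.75 ] [[0.4049 0.1068 0.028 ]]
```

Run:
```python
from h import *
print(manip.tip_extent, manip.get_obs()["width"])
```

```text
0.014 0.08556825205553778
```

servo_tool --plan '[{"delta_pos":[-4,-10.5,40],"twist":0.0},{"delta_pos":[-4,-10.5,84],"twist":0.0},{"delta_pos":[-4,-10.5,94],"twist":0.0},{"delta_pos":[-4,-10.5,94],"twist":0.0},{"delta_pos":[-4,-10.5,94],"twist":0.0}]'

```text
time_s: 3.1
tool_pos: [0.4406, 0.0909, 0.0282]
tool_rot: [-3.115, 0.404, -0.003]
wrist_force: [0.1, -0.9, -0.2]
width: 0.085
grasp_force: 0.0
```

servo_tool --plan '[{"delta_pos":[0,0,0]},{"delta_pos":[0,0,0]},{"delta_pos":[0,0,0]},{"delta_pos":[0,0,0]},{"delta_pos":[0,0,0]},{"delta_pos":[0,0,0]}]' --jaw 1 --grip_force 25

```text
invalid input at $.plan[0]: expected keys delta_pos, twist
```

Run:
```python
from h import *
f=grab("wrist","pics/w4.png"); print(manip.get_obs()["width"],manip.get_obs()["grasp_force"])
```

```text
0.08566492102420527 0.0
```

View pics/w4.png

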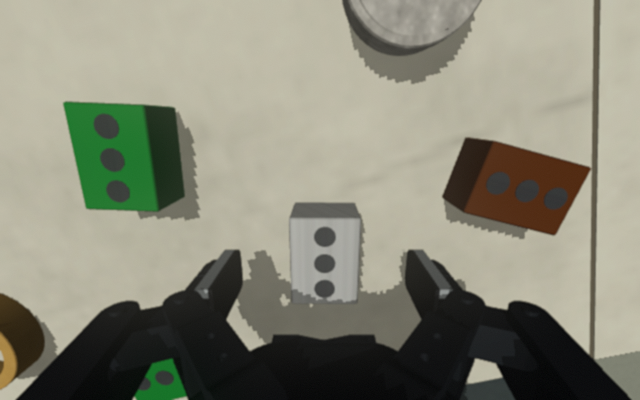

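The block at (325,255) sits square and centred between the open pads at (235,265) and (410,265). The call was refused because it needs an explicit twist, so I'll close again with it set.

servo_tool --plan '[{"delta_pos":[0,0,0],"twist":0},{"delta_pos":[0,0,0],"twist":0},{"delta_pos":[0,0,0],"twist":0},{"delta_pos":[0,0,0],"twist":0},{"delta_pos":[0,0,0],"twist":0},{"delta_pos":[0,0,0],"twist":0}]' --jaw 1 --grip_force 25

```text
time_s: 3.9
tool_pos: [0.4398, 0.0908, 0.0269]
tool_rot: [-3.116, 0.403, -0.0]
wrist_force: [-0.8, -0.2, 6.9]
width: 0.0355
grasp_force: 29.0
```

servo_tool --plan '[{"delta_pos":[0,0,-60],"twist":0},{"delta_pos":[0,0,-120],"twist":0},{"delta_pos":[20,50,-180],"twist":-0.15},{"delta_pos":[40,100,-220],"twist":-0.32},{"delta_pos":[60,160,-220],"twist":-0.48},{"delta_pos":[79,215,-220],"twist":-0.527},{"delta_pos":[79,260,-220],"twist":-0.527},{"delta_pos":[79,260,-220],"twist":-0.527},{"delta_pos":[79,260,-220],"twist":-0.527},{"delta_pos":[79,260,-220],"twist":-0.527}]'

```text
time_s: 5.15
tool_pos: [0.45, -0.1794, 0.2466]
tool_rot: [-3.112, -0.425, 0.0]
wrist_force: [-0.2, -0.0, -2.7]
width: 0.0353
grasp_force: 28.0
```

Run:
```python
from h import *
f=grab("wrist","pics/w5.png"); o=manip.get_obs(); print(o["tool_pos"],o["tool_rot"],o["width"],o["wrist_force"],*cam(f)[:2])
```

```text
[ 0.4501342  -0.17936501  0.24661835] [-3.11220258e+00 -4.25506461e-01  1.17444420e-04] 0.03514498587574479 [ 0.04843611  0.42259933 -1.56083324] [-2.30739155  1.75263235  0.25892958] [-0.29263233  0.33044749  0.49209386]
```

View pics/w5.png

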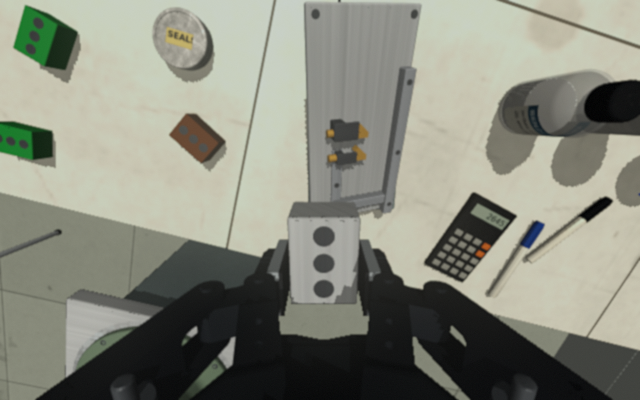

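Run:
```python
import cv2
w=cv2.imread("pics/w5.png")[0:215,290:435]
a=cv2.resize(w[0:108],None,fx=5.5,fy=5.5,interpolation=cv2.INTER_CUBIC)
b=cv2.resize(w,None,fx=2.79,fy=2.79,interpolation=cv2.INTER_CUBIC)
b=cv2.resize(w[105:215],None,fx=5.45,fy=5.45,interpolation=cv2.INTER_CUBIC); cv2.imwrite("pics/cropC.png",b); print(b.shape)
```

```text
(600, 790, 3)
```

View pics/cropC.png

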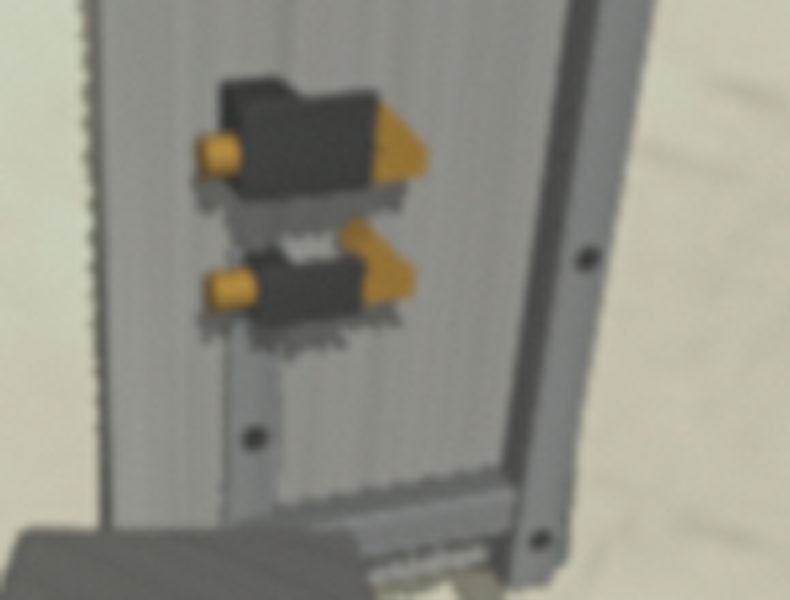

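Crop shows the gate tooth tip at (428,155–178), the catch tip at (412,298), the stop's foot at the fence at (505,470), and the fence's low end at (568,560).

Run:
```python
from h import *
f=grab("wrist")
k=5.45; C=lambda a:[a[0]/k+290-.4,a[1]/k+105-.4]
pts=np.array([[200,92,0],[200,-14,0],[150,0,12],[150,-12,12],[86.5,32,11],[92,32,11],[86,44,14],[105,44,14],[-20,-12,12],[-20,0,12]])/1000
uv=np.array([[305,3],[421,3],[401,67],[416,67],C((426,178)),C((428,152)),C((372,187)),C((380,95)),C((568,562)),C((508,585))])
p,e=dockfit([(f,pts,uv)],[.447,-.259,.03,.27]); print(p.round(4)); print(e.reshape(-1,2).round(1).tolist())
np.save("dock.npy",p); M=dockR(p[3]); D=lambda v:p[:3]+M@(np.array(v)/1000)
for s in (0,5,10,15,20): print(s,(proj(f,[D([s,0,0]),D([s+51.5,32,11]),D([s,30,12])])-[290,105])*k)
print("plate_top",D([156,44,0]),"gateblock upper end",D([146,18,12]),"corner",D([0,0,0]))
print("bottle",onz(f,[620,100],.13))
```

```text
[ 0.4495 -0.2557  0.0301  0.2821]
[[-0.7, 0.9], [-1.4, 0.0], [3.3, 0.9], [-0.7, 0.0], [-0.2, -1.2], [-0.1, -1.5], [0.4, 0.1], [0.1, -1.2], [-1.8, 2.4], [1.0, -0.0]]
0 [[496.50728416 485.84080813]
 [409.19702638 331.74327524]
 [401.912144   537.35538299]]
5 [[498.8225792  467.96042153]
 [411.05162753 309.78210696]
 [403.54588309 519.01545513]]
10 [[501.17534543 449.79065522]
 [412.94075042 287.41215131]
 [405.20739578 500.3637482 ]]
15 [[503.56649993 431.32442683]
 [414.86536797 264.62188726]
 [406.89739636 481.39224365]]
20 [[505.99698996 412.55442096]
 [416.82649004 241.39935673]
 [408.61662383 462.0926456 ]]
plate_top [ 0.57630529 -0.175327    0.09121115] gateblock upper end [ 0.57408426 -0.20557683  0.09133388] corner [ 0.44949086 -0.25565292  0.03007322]
bottle [[ 0.5998431  -0.39226281  0.13      ]]
```

servo_tool --plan '[{"delta_pos":[55,14,0],"twist":-0.01},{"delta_pos":[105,26,10],"twist":-0.01},{"delta_pos":[122.5,30,50],"twist":-0.01},{"delta_pos":[122.5,30,86],"twist":-0.01},{"delta_pos":[122.5,30,104],"twist":-0.01},{"delta_pos":[122.5,30,104],"twist":-0.01},{"delta_pos":[122.5,30,104],"twist":-0.01}]' --grip_force 20

```text
time_s: 6.12
tool_pos: [0.5766, -0.177, 0.1442]
tool_rot: [3.11, 0.438, 0.003]
wrist_force: [-0.1, -1.0, -1.1]
width: 0.0357
grasp_force: 27.9
```

servo_tool --plan '[{"delta_pos":[0,-1.5,5],"twist":0},{"delta_pos":[0,-1.5,9],"twist":0},{"delta_pos":[0,-1.5,11],"twist":0},{"delta_pos":[0,-1.5,13],"twist":0}]'

```text
time_s: 6.62
tool_pos: [0.5755, -0.1764, 0.13]
tool_rot: [3.11, 0.437, 0.0]
wrist_force: [-2.2, -4.3, 6.7]
width: 0.0357
grasp_force: 30.6
```

servo_tool --plan '[{"delta_pos":[0,0,2],"twist":0},{"delta_pos":[0,0,3],"twist":0}]'

```text
time_s: 6.88
tool_pos: [0.5755, -0.1764, 0.127]
tool_rot: [3.11, 0.437, 0.0]
wrist_force: [-3.1, -3.5, 6.2]
width: 0.0351
grasp_force: 31.7
```

servo_tool --plan '[{"delta_pos":[0,0,1.5],"twist":0},{"delta_pos":[0,0,2.5],"twist":0}]'

```text
time_s: 7.12
tool_pos: [0.5759, -0.1769, 0.1252]
tool_rot: [3.109, 0.436, 0.002]
wrist_force: [-5.9, -7.0, 19.5]
width: 0.0355
grasp_force: 34.9
```

Run:
```python
from h import *
f=grab("wrist","pics/w6.png"); o=manip.get_obs(); print(o["tool_pos"],o["wrist_force"],o["wrist_torque"],o["width"])
```

```text
[ 0.57584295 -0.17700994  0.12519508] [-4.67959815 -5.33488152 15.57403025] [-1.10801232  0.80363681 -0.00487713] 0.03494349321276985
```

View pics/w6.png

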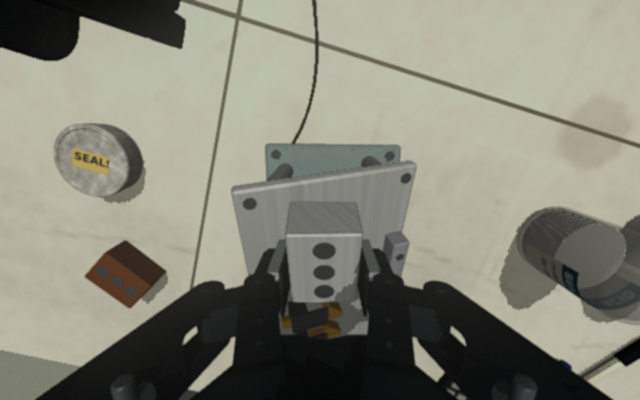

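The held block (325,270) is over the bare plate, pivoted until its lower edge lies on the plate (the force rose to about 16–19 N). Letting go now.

servo_tool --plan '[{"delta_pos":[0,0,-1.5],"twist":0},{"delta_pos":[0,0,-1.5],"twist":0},{"delta_pos":[0,0,-5],"twist":0},{"delta_pos":[0,0,-20],"twist":0},{"delta_pos":[0,0,-60],"twist":0},{"delta_pos":[0,0,-110],"twist":0},{"delta_pos":[0,0,-110],"twist":0},{"delta_pos":[0,0,-110],"twist":0}]' --jaw -1

```text
time_s: 8.18
tool_pos: [0.5754, -0.1756, 0.2346]
tool_rot: [3.111, 0.438, 0.001]
wrist_force: [0.7, -0.5, -0.4]
width: 0.0852
grasp_force: 0.0
```

Run:
```python
from h import *
o=manip.get_obs(); print(o["tool_pos"],o["wrist_force"],o["width"])
f=grab("wrist"); s=grab("scene"); p=np.load("dock.npy"); D=lambda v:p[:3]+dockR(p[3])@(np.array(v)/1000)
q=proj(f,D([121,18,28]))[0]; print(q)
w=cv2.cvtColor(f["frame"],cv2.COLOR_RGB2BGR); b=cv2.cvtColor(s["frame"],cv2.COLOR_RGB2BGR)[140:215,300:400]
x,y=q.astype(int); x0=max(0,min(540,x-110));y0=max(0,min(270,y-90)); a=cv2.resize(w[y0:y0+200,x0:x0+220],None,fx=2,fy=2); b=cv2.resize(b,(360,270))
c=np.zeros((400,440+360,3),np.uint8); c[:a.shape[0],:a.shape[1]]=a; c[:270,440:]=b; cv2.imwrite("pics/rel.png",c); print(x0,y0)
```

```text
[ 0.57542063 -0.17559009  0.23460509] [ 0.68395597 -0.5259503  -0.36442102] 0.0852225671643214
[356.6622516  230.51444412]
246 140
```

View pics/rel.png

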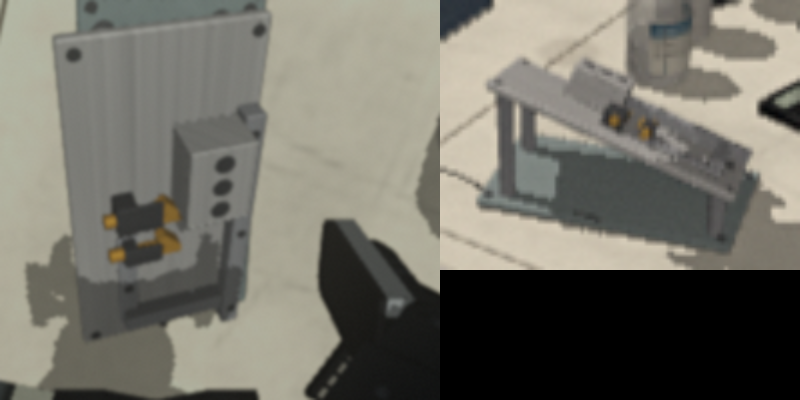

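The block rests square on the plate (marks at crop (222,187)), against the fence and stopped on the gate tooth at crop (170,210). Next I shut the jaws and go behind its upper end.

servo_tool --plan '[{"delta_pos":[9.5,31.5,20],"twist":0},{"delta_pos":[9.5,31.5,40],"twist":0},{"delta_pos":[9.5,31.5,60],"twist":0},{"delta_pos":[9.5,31.5,80],"twist":0},{"delta_pos":[9.5,31.5,110],"twist":0},{"delta_pos":[9.5,31.5,116],"twist":0},{"delta_pos":[9.5,31.5,116],"twist":0},{"delta_pos":[9.5,31.5,116],"twist":0}]' --jaw 1

```text
time_s: 9.28
tool_pos: [0.5938, -0.2034, 0.1192]
tool_rot: [3.11, 0.438, 0.002]
wrist_force: [-0.1, -0.3, -0.5]
width: -0.0002
grasp_force: 0.0
```

Now feel gently for the plate.

servo_tool --plan '[{"delta_pos":[0,0,5],"twist":0},{"delta_pos":[0,0,9],"twist":0},{"delta_pos":[0,0,11],"twist":0},{"delta_pos":[0,0,11],"twist":0}]'

```text
time_s: 9.78
tool_pos: [0.5933, -0.2032, 0.107]
tool_rot: [-3.111, -0.438, 0.0]
wrist_force: [-0.1, 0.9, -0.1]
width: 0.0004
grasp_force: 0.0
```

servo_tool --plan '[{"delta_pos":[0,0,1],"twist":0},{"delta_pos":[0,0,2],"twist":0},{"delta_pos":[0,0,3],"twist":0}]'

```text
time_s: 10.15
tool_pos: [0.5937, -0.2037, 0.105]
tool_rot: [3.11, 0.437, 0.001]
wrist_force: [-4.2, -1.1, 17.6]
width: 0.0
grasp_force: 8.5
```

servo_tool --plan '[{"delta_pos":[0,0,-3],"twist":0},{"delta_pos":[-2,0,-2.4],"twist":0},{"delta_pos":[-4,0,-1.7],"twist":0},{"delta_pos":[-5,0,-1.4],"twist":0},{"delta_pos":[-6,0,-1.1],"twist":0},{"delta_pos":[-7,0,-0.7],"twist":0}]'

```text
time_s: 10.9
tool_pos: [0.5866, -0.2051, 0.1049]
tool_rot: [-3.111, -0.438, -0.0]
wrist_force: [-0.0, -0.2, 0.3]
width: -0.0001
grasp_force: 0.0
```

servo_tool --plan '[{"delta_pos":[-1,0,0.3],"twist":0},{"delta_pos":[-2,0,0.6],"twist":0},{"delta_pos":[-3,0,1.0],"twist":0},{"delta_pos":[-3,0,1.0],"twist":0}]'

```text
time_s: 11.4
tool_pos: [0.5841, -0.2059, 0.1041]
tool_rot: [3.111, 0.438, 0.001]
wrist_force: [3.4, 1.0, 0.5]
width: 0.0003
grasp_force: 1.9
```

servo_tool --plan '[{"delta_pos":[-1,0,0.3],"twist":0},{"delta_pos":[-2,0,0.65],"twist":0},{"delta_pos":[-3,0,1.0],"twist":0}]'

```text
time_s: 11.78
tool_pos: [0.5813, -0.2067, 0.1031]
tool_rot: [3.111, 0.438, 0.002]
wrist_force: [6.7, 2.6, 2.8]
width: -0.0003
grasp_force: 4.0
```

servo_tool --plan '[{"delta_pos":[-1,0,0.3],"twist":0},{"delta_pos":[-2,0,0.65],"twist":0},{"delta_pos":[-3,0,1.0],"twist":0},{"delta_pos":[-4,0,1.3],"twist":0},{"delta_pos":[-5,0,1.6],"twist":0}]'

```text
time_s: 12.4
tool_pos: [0.5758, -0.2083, 0.1012]
tool_rot: [-3.111, -0.438, 0.001]
wrist_force: [0.1, -0.7, 0.2]
width: -0.0001
grasp_force: 0.5
```

servo_tool --plan '[{"delta_pos":[-1.2,0,0.4],"twist":0},{"delta_pos":[-2.4,0,0.8],"twist":0},{"delta_pos":[-3.6,0,1.2],"twist":0},{"delta_pos":[-4.8,0,1.6],"twist":0},{"delta_pos":[-6,0,1.95],"twist":0},{"delta_pos":[-7.2,0,2.35],"twist":0},{"delta_pos":[-8.4,0,2.7],"twist":0},{"delta_pos":[-9.6,0,3.1],"twist":0},{"delta_pos":[-10.8,0,3.5],"twist":0},{"delta_pos":[-12,0,3.9],"twist":0}]'

```text
time_s: 13.65
tool_pos: [0.5644, -0.2115, 0.0974]
tool_rot: [-3.111, -0.438, 0.0]
wrist_force: [0.4, 0.3, -0.0]
width: -0.0001
grasp_force: 0.5
```

servo_tool --plan '[{"delta_pos":[-1,0,0.3],"twist":0},{"delta_pos":[-2,0,0.65],"twist":0},{"delta_pos":[-3,0,1.0],"twist":0},{"delta_pos":[-4,0,1.3],"twist":0},{"delta_pos":[-5,0,1.6],"twist":0},{"delta_pos":[-6,0,1.95],"twist":0}]'

```text
time_s: 14.4
tool_pos: [0.5597, -0.2128, 0.0958]
tool_rot: [3.111, 0.439, 0.003]
wrist_force: [6.5, 2.6, 1.7]
width: 0.0002
grasp_force: 3.4
```

servo_tool --plan '[{"delta_pos":[-1,0,0.3],"twist":0},{"delta_pos":[-2,0,0.65],"twist":0},{"delta_pos":[-3,0,1.0],"twist":0},{"delta_pos":[-4,0,1.3],"twist":0},{"delta_pos":[-5,0,1.6],"twist":0}]'

```text
time_s: 15.02
tool_pos: [0.5538, -0.2146, 0.0938]
tool_rot: [-3.111, -0.438, 0.0]
wrist_force: [1.4, 1.5, 1.5]
width: -0.0
grasp_force: 1.2
```

servo_tool --plan '[{"delta_pos":[-1.5,0,0.5],"twist":0},{"delta_pos":[-3,0,1.0],"twist":0},{"delta_pos":[-4.5,0,1.5],"twist":0},{"delta_pos":[-6,0,2.0],"twist":0},{"delta_pos":[-7.5,0,2.4],"twist":0},{"delta_pos":[-9,0,2.9],"twist":0},{"delta_pos":[-10.5,0,3.4],"twist":0},{"delta_pos":[-12,0,3.9],"twist":0},{"delta_pos":[-13.5,0,4.4],"twist":0},{"delta_pos":[-15,0,4.9],"twist":0},{"delta_pos":[-16.5,0,5.4],"twist":0},{"delta_pos":[-18,0,5.85],"twist":0}]'

```text
time_s: 16.52
tool_pos: [0.5365, -0.2195, 0.088]
tool_rot: [-3.111, -0.438, 0.0]
wrist_force: [2.2, 1.9, 1.2]
width: 0.0003
grasp_force: 1.2
```

servo_tool --plan '[{"delta_pos":[-1.5,0,0.5],"twist":0},{"delta_pos":[-3,0,1.0],"twist":0},{"delta_pos":[-4.5,0,1.5],"twist":0},{"delta_pos":[-6,0,2.0],"twist":0},{"delta_pos":[-7.5,0,2.4],"twist":0},{"delta_pos":[-9,0,2.9],"twist":0},{"delta_pos":[-10.5,0,3.4],"twist":0},{"delta_pos":[-12,0,3.9],"twist":0},{"delta_pos":[-13.5,0,4.4],"twist":0},{"delta_pos":[-15,0,4.9],"twist":0}]'

```text
time_s: 17.77
tool_pos: [0.5222, -0.2237, 0.0831]
tool_rot: [-3.111, -0.438, -0.0]
wrist_force: [0.6, 0.3, 0.1]
width: 0.0001
grasp_force: 0.5
```

servo_tool --plan '[{"delta_pos":[-1.3,0,0.4],"twist":0},{"delta_pos":[-2.6,0,0.85],"twist":0},{"delta_pos":[-3.9,0,1.3],"twist":0},{"delta_pos":[-5.2,0,1.7],"twist":0},{"delta_pos":[-6.5,0,2.1],"twist":0},{"delta_pos":[-7.8,0,2.5],"twist":0},{"delta_pos":[-9.1,0,2.95],"twist":0},{"delta_pos":[-10.4,0,3.4],"twist":0}]'

```text
time_s: 18.77
tool_pos: [0.5121, -0.2266, 0.0796]
tool_rot: [-3.111, -0.438, 0.0]
wrist_force: [0.0, 0.5, -0.5]
width: 0.0003
grasp_force: 0.5
```

servo_tool --plan '[{"delta_pos":[-0.7,0,0.2],"twist":0},{"delta_pos":[-1.4,0,0.45],"twist":0},{"delta_pos":[-2.1,0,0.7],"twist":0},{"delta_pos":[-2.8,0,0.9],"twist":0}]'

```text
time_s: 19.27
tool_pos: [0.5095, -0.2273, 0.0788]
tool_rot: [-3.111, -0.438, -0.0]
wrist_force: [1.1, 0.6, 0.2]
width: -0.0003
grasp_force: 0.5
```

servo_tool --plan '[{"delta_pos":[-0.6,0,0.2],"twist":0},{"delta_pos":[-1.2,0,0.4],"twist":0},{"delta_pos":[-1.8,0,0.6],"twist":0}]'

```text
time_s: 19.65
tool_pos: [0.5076, -0.2279, 0.0781]
tool_rot: [-3.111, -0.438, 0.001]
wrist_force: [0.5, 0.1, -0.2]
width: -0.0001
grasp_force: 0.0
```

servo_tool --plan '[{"delta_pos":[-0.5,0,0.15],"twist":0},{"delta_pos":[-1.0,0,0.3],"twist":0}]'

```text
time_s: 19.9
tool_pos: [0.5069, -0.2281, 0.0779]
tool_rot: [-3.111, -0.438, -0.0]
wrist_force: [1.2, 0.8, 0.6]
width: -0.0001
grasp_force: 0.7
```

servo_tool --plan '[{"delta_pos":[-0.5,0,0.15],"twist":0},{"delta_pos":[-1.0,0,0.3],"twist":0},{"delta_pos":[-1.5,0,0.45],"twist":0}]'

```text
time_s: 20.27
tool_pos: [0.5066, -0.2282, 0.0779]
tool_rot: [3.111, 0.439, 0.004]
wrist_force: [8.2, 3.6, 3.0]
width: 0.0003
grasp_force: 4.1
```

servo_tool --plan '[{"delta_pos":[-0.5,0,0.15],"twist":0},{"delta_pos":[-1.0,0,0.3],"twist":0}]'

```text
time_s: 20.52
tool_pos: [0.5065, -0.2283, 0.0778]
tool_rot: [3.11, 0.439, 0.006]
wrist_force: [10.6, 4.5, 4.5]
width: -0.0002
grasp_force: 6.0
```

servo_tool --plan '[{"delta_pos":[-0.4,0,0.15],"twist":0},{"delta_pos":[-0.4,0,0.15],"twist":0},{"delta_pos":[-0.4,0,0.15],"twist":0}]'

```text
time_s: 20.9
tool_pos: [0.5064, -0.2283, 0.0778]
tool_rot: [3.11, 0.439, 0.007]
wrist_force: [10.7, 4.5, 4.0]
width: -0.0002
grasp_force: 6.2
```

servo_tool --plan '[{"delta_pos":[-0.6,0,0.2],"twist":0},{"delta_pos":[-0.6,0,0.2],"twist":0},{"delta_pos":[-0.6,0,0.2],"twist":0},{"delta_pos":[-0.6,0,0.2],"twist":0},{"delta_pos":[-0.6,0,0.2],"twist":0},{"delta_pos":[-0.6,0,0.2],"twist":0},{"delta_pos":[-0.6,0,0.2],"twist":0},{"delta_pos":[-0.6,0,0.2],"twist":0}]'

```text
time_s: 21.9
tool_pos: [0.5064, -0.2283, 0.0778]
tool_rot: [3.11, 0.44, 0.009]
wrist_force: [11.6, 4.9, 4.9]
width: -0.0
grasp_force: 7.3
```

servo_tool --plan '[{"delta_pos":[2,0,-0.7],"twist":0},{"delta_pos":[7,0,-3],"twist":0},{"delta_pos":[10,0,-30],"twist":0},{"delta_pos":[10,0,-80],"twist":0},{"delta_pos":[0,0,-140],"twist":0},{"delta_pos":[-50,-20,-170],"twist":0},{"delta_pos":[-70,-35,-175],"twist":0},{"delta_pos":[-70,-35,-175],"twist":0},{"delta_pos":[-70,-35,-175],"twist":0}]'

```text
time_s: 23.02
tool_pos: [0.4268, -0.2149, 0.2517]
tool_rot: [-3.111, -0.438, 0.0]
wrist_force: [0.6, 0.1, 0.9]
width: -0.0
grasp_force: 0.0
```

Run:
```python
from h import *
o=manip.get_obs(); print(o["tool_pos"],o["wrist_force"],o["time_s"])
p=np.load("dock.npy"); D=lambda v:p[:3]+dockR(p[3])@(np.array(v)/1000)
def todock(f,uv,z): # ray onto dock plane z (mm)
    r,t,K=cam(f); M=cv2.Rodrigues(r)[0]; c=-M.T@t; Rd=dockR(p[3])
    d=M.T@np.linalg.inv(K)@[*uv,1]; c=Rd.T@(c-p[:3])*1000; d=Rd.T@d
    return (c+d*(z-c[2])/d[2]).round(1)
f=grab("wrist","pics/w7.png"); im=f["frame"]; hsv=cv2.cvtColor(im,cv2.COLOR_RGB2HSV)
q=proj(f,[D([x,y,z]) for x in(-20,150) for y in(-12,76) for z in(0,28)]); print(q.min(0),q.max(0))
x0,y0=np.maximum(q.min(0),0).astype(int); x1,y1=np.minimum(q.max(0),[639,399]).astype(int)
def comps(m,name,z,lo,hi):
    k=np.zeros(m.shape,np.uint8); k[y0:y1,x0:x1]=m[y0:y1,x0:x1]; n,l,s,c=cv2.connectedComponentsWithStats(k)
    for i in range(1,n):
        if lo<s[i][4]<hi:
            ys,xs=np.where(l==i); e=[todock(f,(x,y),z) for x,y in zip(xs,ys)]; e=np.array(e)
            print(name,s[i].tolist(),todock(f,c[i],z),"y",e[:,1].min(),e[:,1].max(),"x",e[:,0].min(),e[:,0].max())
comps((hsv[...,0]>10)&(hsv[...,0]<28)&(hsv[...,1]>120),"brass",11,8,800)
g=cv2.cvtColor(im,cv2.COLOR_RGB2GRAY); comps(g<100,"dark",28,8,900)
```

```text
[ 0.42684499 -0.21488254  0.25172651] [0.62906721 0.14808038 0.94799592] 23.025
[293.88215346  30.50686872] [397.0250754  204.88568927]
brass [332, 91, 9, 15, 95] [92.2 39.3 11. ] y 34.0 42.9 x 86.5 100.3
brass [299, 95, 7, 8, 48] [95.3 73.9 11. ] y 70.9 77.1 x 92.1 98.8
brass [327, 115, 13, 15, 98] [67.9 40.8 11. ] y 34.3 48.0 x 61.1 76.8
brass [302, 122, 8, 8, 53] [68.  71.4 11. ] y 67.7 75.3 x 64.3 71.7
dark [364, 33, 13, 94, 384] [113.3  10.6  28. ] y 8.0 13.4 x 66.6 150.1
dark [380, 44, 6, 6, 28] [139.3   1.4  28. ] y -1.4 3.7 x 137.3 141.4
dark [372, 121, 4, 4, 16] [69.5  2.3 28. ] y 0.4 4.3 x 67.7 71.3
dark [354, 139, 9, 9, 61] [48.6 18.7 28. ] y 13.7 23.2 x 44.0 53.4
dark [353, 153, 8, 8, 54] [33.1 19.  28. ] y 14.7 23.4 x 28.7 37.6
dark [310, 154, 5, 5, 19] [41.1 70.  28. ] y 67.9 72.3 x 38.9 43.6
dark [352, 165, 8, 8, 50] [18.2 19.3 28. ] y 14.8 23.6 x 13.5 22.8
dark [293, 188, 3, 4, 11] [ 4.1 91.8 28. ] y 90.5 92.9 x 2.1 6.4
```

```bash
python3 -c "
from plant import manip
print(manip.close_job())"
```

```text
the job is handed in; nothing more can be done
None
```

The block is home against the end stop, with the catch sprung out behind it in the last wrist image; it was held there at about 13 N for over a second, no reading went above 25 N, and I handed the job in at about 23 s.

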